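# Bottle opener back on the pegboard hooks

## Task

Pick the bottle opener (the flat steel bar with a round ring at one end) out of the cluttered oak crate and lay it flat across both chrome hooks of the little pegboard, about centred between them, lowering it gently until it rests on them before letting go. Leave the other things inside the crate, and do not knock the glass jar.

Things in the scene. Friction and masses are not known exactly. Their poses are not given: they have to be found in the camera images.
- opener: stainless steel bottle opener, a flat bar 20 wide and 6 thick with a ring head (outer diameter 36, hole 22) at its +x end; 150 long overall. It lies flat in the crate. Origin: middle of its length, on the underside; x along its length, z up
- crate: open oak crate, outside 250 (x) by 300 (y) by 50 high, walls and floor 8 thick, fixed. Origin: centre of its underside (on the worktop), z up; the things in it lie 8 above that
- pegboard: small white pegboard upright on a wooden foot, fixed; 220 wide (y), 12 thick, 165 high, foot 12 high reaching 90 in front. Front faces its -x. Two chrome hooks of 6 wire stick out level from the front at y = -40 and +40, top side 118 above the worktop, 86 long from the board's mid plane, ends turned up to 135. Origin: on the worktop under the middle of the board's thickness and width
- hook_rest (a point): point midway between the two hooks, 48 in front of the board's mid plane, at the height of the hooks' top side: where the middle of the opener's underside belongs. Axes as the pegboard's: x towards the board, y from hook to hook
- spreader: steel butter spreader lying flat in the crate, 148 long along its x, handle 13 wide and 6 thick, blade 26 wide and 5 thick at +x with the clip lying on it, no ring. Origin: middle of its length, underside
- teaspoon: steel teaspoon lying in the crate, 149 long along its x, stem 9 wide, oval solid bowl 30 wide and 6 high at +x, magnet1 lying on it. Origin: middle of its length, underside
- magnet0: round blue ceramic magnet, 28 diameter, 8 thick, in the crate with magnet2 on top. Origin: centre of its underside
- magnet1: round blue ceramic magnet, 28 diameter, 8 thick, lying on the teaspoon's bowl. Origin: centre of its underside
- magnet2: round blue ceramic magnet, 28 diameter, 8 thick, stacked on magnet0. Origin: centre of its underside
- clip: red plastic bag clip, 36 by 20 by 15 high, lying on the spreader's blade. Origin: centre of its underside
- cork: cork stopper standing in the crate, 24 diameter, 32 high. Origin: centre of its underside
- jar: empty open glass spice jar standing on the worktop, 44 diameter, 95 high. Origin: centre of its underside

How it is judged:
By the outcome, as a careful person would: the job done as asked, in the order asked, and still so for the second after the job is handed in, with the robot touching nothing.
It also fails if it takes over 38 s, if anything falls off the work surface, if the arm or the gripper's body presses on something with over 40 N, if the wrist force passes 120 N, or if a joint passes its speed limit or range.

## Robot

A 6-joint arm with a two-finger parallel gripper is mounted at the origin on the work surface. World frame = base frame: x ahead of the robot, y to its left, z up, the work surface at z = 0. Lengths are in m, angles in rad, forces in N, time in s.
With the tool pointing down it reaches from about 0.2 to 0.875 m from the base axis. Payload 3.4 kg.
Tool frame: the origin (TCP) lies at the centre of the arm's flange, where the gripper is bolted on; the fingertips stand 199 mm ahead of it and the grasp point (between the pads) lies 180 mm ahead of it; z points along the fingers, y is the line along which they close (so a half turn about z gives the same grasp; the last joint's range is limited). The gripper opens to 94 mm and grips with 3 to 60 N. Pads are 16 mm wide; open, the fingers measure 119 mm over their backs; the gripper's body (75 mm by 177 mm) begins 78 mm behind the grasp point.
Start: joints at [1.096, 0.276, 1.505, -0, 1.361, -0.121], TCP at [0.199, 0.539, 0.405] pointing down, gripper open.
Joint ranges: [-2.89, 2.89], [-0.75, 2.08], [0.22, 2.7], [-1.18, 4.32], [0.11, 2.71], [-2.7, 2.7]. Speed limits (rad/s): [2.57, 2.57, 3.14, 3.14, 3.14, 3.14].

## Interface

Orientations are given as a unit quaternion [x, y, z, w].
In Python, from bench import ctrl gives the robot as it stands.
- The arm moves only by the tool carry_out, never from a script. Its arguments are lists of equal length, an entry for each row: "claw": the finger opening in m, from 0 to 0.094; "travel": the shift along the tool's x, y, z in m, a list of three; "roll": the turn about the tool's z in degrees. A call has exactly 5 rows; each row shifts and turns the commanded pose from where the row before left it, along the tool's axes as they then stand; what a row does not reach is not made up. A row lasts 1/8 s, in which the tool goes at most 62.5 mm and 10.7 degrees, less where a joint would pass 70% of its speed; a pose out of reach is approached as far as the arm can. A call is refused whole if a number of a shift passes 0.0625 or a number of a turn 10.7, either way. A call with a gripper value outside its range is refused whole. The fingers move at their own pace and stop on an object; "force" is the grip in N (left out, the last holds). Time passes only in rows, so rows that do not move let the fingers close, or fill a call up. It gives the time, the measured TCP pose, the force, the opening and the grip force at its end, in the units of the state.
- ctrl.observe(): the state, without advancing time (a new reading comes with each control period).
- ctrl.get_image(name): name is "scene" or "top"; returns a dict with "color" (420x560x3 uint8, red, green, blue), "K" (3x3 intrinsics, pixels), "dist" ([k1, k2, p1, p2, k3] as OpenCV has them; the pictures are not rectified), "R" (3x3) and "t" (3): a world point X has camera coordinates R X + t. Camera axes: x right, y down, z forward; pixel columns grow to the right and rows downward; lengths in m; the calibration is good to about 2 mm. A picture is of the moment at which its call begins. There is no depth.
- ctrl.hand_in(): hands the job in; it is judged then, once.
The state is a dict: "time": time; "joint_positions": joint angles; "qvel": joint speeds; "joint_efforts": joint torques, N m; "tool_pos": TCP position; "tcp_rot": TCP orientation; "force": force on the tool from outside, world axes, zero at the start; "ft_torque": the same for the moment, N m; "gripper_width": finger opening in m; "finger_force": force on a finger pad.
Only numpy, scipy, OpenCV 4.12 (cv2) and the standard library are available. Lean on these libraries where they do the work, as an engineer would, in place of code of your own. Each camera call takes 0.05 s, during which the arm holds its last target. There are 200 camera calls.

## Working session

There is one attempt and no reset: what is moved stays moved. The work goes in short steps, Python scripts to look and compute and a tool call to move; the robot and the scene stay as the last step left them, time stands still between calls to the robot, and variables do not carry over. Pictures are saved under pics/ and viewed, at most 10 in all, crops included, and the job is handed in when it is done.

Besides the shell and the picture viewer there is one more tool, called in YAML: its name, and indented under it one key for each argument. carry_out: Moves the arm, as the interface text tells. Its arguments: {"type":"object","properties":{"claw":{"type":"array"},"travel":{"type":"array"},"roll":{"type":"array"},"force":{"type":"number"}},"required":["claw","travel","roll"]}

```bash
mkdir -p pics; ls; cat > h.py <<'E'
import numpy as np, cv2, pickle
from bench import ctrl
def grab(n,tag):
    d=ctrl.get_image(n); cv2.imwrite(f'pics/{tag}.png',cv2.cvtColor(np.array(d['color']),cv2.COLOR_RGB2BGR)); pickle.dump(d,open(f'{tag}.pkl','wb')); return d
def load(tag): return pickle.load(open(f'{tag}.pkl','rb'))
def rays(d,uv):
    n=cv2.undistortPoints(np.array(uv,float).reshape(-1,1,2),np.array(d['K']),np.array(d['dist'])).reshape(-1,2)
    R=np.array(d['R']);t=np.array(d['t'])
    return -R.T@t, np.c_[n,np.ones(len(n))]@R
def onz(d,uv,z):
    c,r=rays(d,uv); return c+r*((z-c[2])/r[:,2])[:,None]
def proj(d,X):
    return cv2.projectPoints(np.array(X,float).reshape(-1,1,3),cv2.Rodrigues(np.array(d['R']))[0],np.array(d['t'],float),np.array(d['K']),np.array(d['dist']))[0].reshape(-1,2)
E
python3 - <<'E'
from h import *
np.set_printoptions(precision=4,suppress=True)
for n in('top','scene'):
    d=grab(n,n+'0'); c,_=rays(d,[[280,210]]); print(n,c,np.array(d['R']).tolist())
s=ctrl.observe(); print(s)
E
```

```text
pics
top [0.3985 0.078  0.8704] [[0.005527691320726282, -0.9998162662179628, -0.0183542484083087], [-0.9806595349702869, -0.0018289564252566002, -0.19571287998048312], [0.1956433517922939, 0.019081109096843598, -0.980489464591594]]
scene [ 1.2483 -0.0372  0.5434] [[0.19907328969344534, 0.9799150578275936, -0.011674963527705686], [0.5436848173653112, -0.12034771572491912, -0.8306161849411808], [-0.8153383620909037, 0.15900599599555276, -0.5567229549249649]]
{'time': 0.1, 'joint_positions': array([ 1.096 ,  0.2765,  1.506 ,  0.    ,  1.3607, -0.121 ]), 'qvel': array([-0.001 , -0.0007, -0.0033, -0.0006, -0.0001, -0.0024]), 'joint_efforts': array([  0.0027, -40.5455, -23.778 ,   0.0704,   0.0298,  -0.    ]), 'tool_pos': array([0.1991, 0.5392, 0.4039]), 'tcp_rot': array([ 0.176 ,  0.9844, -0.0008, -0.0002]), 'force': array([ 0.5546, -1.2883, -0.6924]), 'ft_torque': array([-0.0248, -0.0182,  0.0362]), 'finger_force': 0.0, 'gripper_width': 0.09406091023975907}
```

View pics/top0.png

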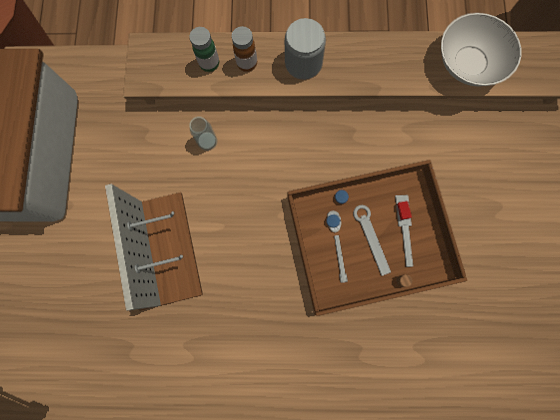

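View pics/scene0.png

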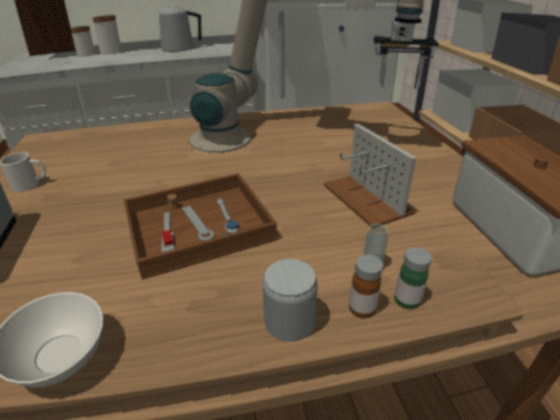

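The top view shows the opener with its ring near (362,214) and bar end near (386,273). The spoon (330–345, 213–282) is to its left and the spreader (405, 195–265) to its right. The hooks run from (128,226) to (173,214) and from (136,269) to (181,259). The jar is at (203,135). The scene view agrees.

```bash
python3 - <<'E'
from h import *
np.set_printoptions(precision=4,suppress=True)
d=load('top0'); im=np.array(d['color']); hsv=cv2.cvtColor(im,cv2.COLOR_RGB2HSV)
m=((hsv[...,1]<70)&(hsv[...,2]>110)).astype(np.uint8)
n,l,st,c=cv2.connectedComponentsWithStats(m)
for i in range(1,n):
    x,y,w,h,a=st[i]
    if a>60 and 290<c[i][0]<470 and 160<c[i][1]<315: print(i,st[i],c[i])
k=l[240,373]; ys,xs=np.nonzero(l==k)
P=onz(d,np.c_[xs,ys],0.014)[:,:2]
q=P.mean(0); u=np.linalg.svd(P-q,full_matrices=False)[2][0]
if u[0]<0:u=-u   # towards ring (image up=+x)
s=(P-q)@u; v=np.array([-u[1],u[0]]); w=(P-q)@v
print('opener n',len(P),'axis',u,np.degrees(np.arctan2(u[1],u[0])),'ext',s.min(),s.max(),w.min(),w.max())
for a,b in((-.08,-.05),(-.05,-.02),(-.02,.01),(.01,.03)):
    k=(s>a)&(s<b); print('mid/width',a,(w[k].min()+w[k].max())/2,np.ptp(w[k]),w[k].mean())
print('mid',q+u*(s.min()+s.max())/2,'cent',q)
print('foot',onz(d,[[182,194],[202,294]],.012)); print('board top front',onz(d,[[108,185],[130,311]],.165))
print('crate',onz(d,[[289,193],[431,162],[466,279],[315,315]],.05))
e=lambda t,f:cv2.imwrite(f'pics/{t}c.png',cv2.resize(f[...,::-1],None,fx=5,fy=5,interpolation=cv2.INTER_CUBIC))
e('top0',im[180:315,95:215])
s=np.array(load('scene0')['color']);e('sc0',s[115:220,325:420])
E
```

```text
30 [395 195  14   9  90] [401.3222 198.0222]
32 [354 205  37  71 705] [372.7844 239.9206]
36 [399 218  14  49 356] [406.7725 240.2331]
39 [335 235  13  48 213] [340.5023 259.9484]
opener n 705 axis [0.9398 0.3417] 19.979176436995676 ext -0.07293791964042456 0.07674402407177976 -0.016776441143999368 0.01704586706447741
mid/width -0.08 0.000263767960193546 0.020060922665024166 0.00015314891633053207
mid/width -0.05 -0.0001314486330527215 0.019457971702606762 -0.0001208279622376156
mid/width -0.02 -0.00014808889825414662 0.019559801276714653 -3.182220492967722e-05
mid/width 0.01 1.107833726558382e-05 0.01928009104280142 2.81536736869958e-06
mid [ 0.497  -0.0898] cent [ 0.4952 -0.0905]
foot [[0.5909 0.3065 0.012 ]
 [0.3847 0.2553 0.012 ]]
board top front [[0.5726 0.3972 0.165 ]
 [0.3588 0.3419 0.165 ]]
crate [[ 0.5847  0.0806  0.05  ]
 [ 0.6496 -0.2072  0.05  ]
 [ 0.416  -0.2595  0.05  ]
 [ 0.3477  0.0308  0.05  ]]
```

View pics/top0c.png

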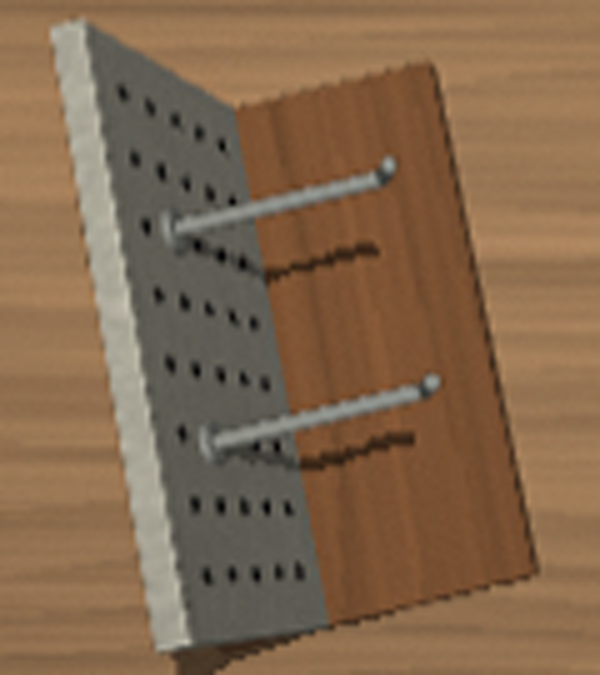

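View pics/sc0c.png

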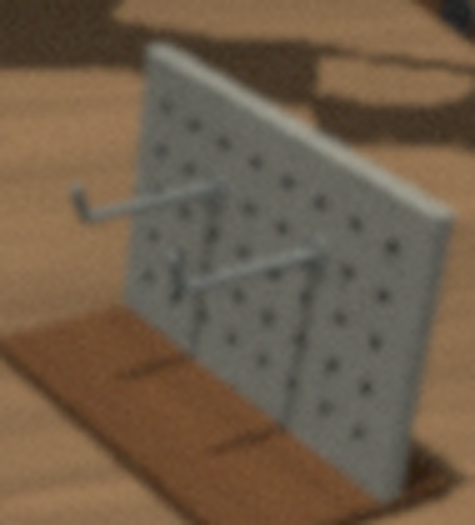

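```bash
cat >> h.py <<'E'
from scipy.spatial.transform import Rotation as Ro
def delta(target,yaw=None):
    """tool-frame shift to a TCP target; turn about tool z to bring tool y to world angle yaw (deg, mod 180)"""
    s=ctrl.observe(); R=Ro.from_quat(s['tcp_rot']).as_matrix()
    print('shift mm',(R.T@(np.array(target)-s['tool_pos'])*1000).round(1),'tooly',np.degrees(np.arctan2(R[1,1],R[0,1])).round(2),'tilt',np.degrees(np.arccos(-R[2,2])).round(2),'t',s['time'],'F',s['force'].round(1),'w',s['gripper_width'],'q',s['joint_positions'].round(2),'p',s['tool_pos'].round(4))
E
python3 - <<'E'
from h import *
np.set_printoptions(precision=4,suppress=True)
d=load('top0');s=load('scene0')
tipsT=[[173,213],[181.4,256.4]]; tipsS=[[360,166],[340,153]]
# two-view triangulation of upturned hook ends
for a,b in zip(tipsT,tipsS):
    c1,r1=rays(d,[a]);c2,r2=rays(s,[b])
    A=np.c_[r1[0],-r2[0]];k=np.linalg.lstsq(A,c2-c1,rcond=None)[0]
    p,q=c1+k[0]*r1[0],c2+k[1]*r2[0]; print('tip',(p+q)/2,'gap',np.linalg.norm(p-q))
print('tips at .133',onz(d,tipsT,.133)); print('bends at .115',onz(d,[[170.6,216],[179,258.6]],.115))
print('hook roots .115',onz(d,[[129,226.2],[137,268.6]],.115))
T=onz(d,[[108.5,185.2],[130,309]],.165); print('board',T, T.mean(0))
E
```

```text
tip [0.5291 0.2904 0.1345] gap 0.004115333545247155
tip [0.4515 0.2706 0.1326] gap 0.0020456426207050914
tips at .133 [[0.5287 0.2888 0.133 ]
 [0.4512 0.2695 0.133 ]]
bends at .115 [[0.5263 0.298  0.115 ]
 [0.4485 0.2783 0.115 ]]
hook roots .115 [[0.5071 0.3739 0.115 ]
 [0.4302 0.3535 0.115 ]]
board [[0.5722 0.3963 0.165 ]
 [0.362  0.3422 0.165 ]] [0.4671 0.3692 0.165 ]
```

carry_out:
  claw: [0.06,0.05,0.05,0.05,0.05]
  travel:
    - [0,0,0]
    - [0,0,0]
    - [0,0,0]
    - [0,0,0]
    - [0,0,0]
  roll: [-10.1,-10.1,-10.1,-10,0]

```text
time: 0.72
tool_pos: [0.1992, 0.5393, 0.4042]
tcp_rot: [-0.173, 0.985, -0.0, -0.0]
force: [-0.4, -0.2, -0.4]
gripper_width: 0.0502
finger_force: 0.0
```

carry_out:
  claw: [0.05,0.05,0.05,0.05,0.05]
  travel:
    - [-0.005,-0.05,0]
    - [-0.005,-0.05,0]
    - [-0.005,-0.05,0]
    - [-0.005,-0.05,0]
    - [-0.005,-0.05,0]
  roll: [0,0,0,0,0]

```text
time: 1.35
tool_pos: [0.3087, 0.3116, 0.4047]
tcp_rot: [-0.172, 0.985, 0.0, 0.0]
force: [1.0, -1.1, 0.2]
gripper_width: 0.0502
finger_force: 0.0
```

carry_out:
  claw: [0.05,0.05,0.05,0.05,0.05]
  travel:
    - [-0.005,-0.05,0]
    - [-0.005,-0.05,0]
    - [-0.005,-0.05,0]
    - [-0.005,-0.05,0]
    - [-0.005,-0.05,0]
  roll: [0,0,0,0,0]

```text
time: 1.98
tool_pos: [0.4178, 0.0852, 0.4047]
tcp_rot: [-0.172, 0.985, 0.0, 0.0]
force: [1.6, -0.5, -0.1]
gripper_width: 0.0501
finger_force: 0.0
```

carry_out:
  claw: [0.05,0.05,0.05,0.05,0.05]
  travel:
    - [-0.005,-0.05,0]
    - [-0.005,-0.05,0]
    - [-0.005,-0.05,0]
    - [0,-0.04,0]
    - [0,0,0]
  roll: [0,0,0,0,0]

```text
time: 2.6
tool_pos: [0.4975, -0.0889, 0.4041]
tcp_rot: [-0.171, 0.985, -0.0, -0.0]
force: [-0.1, 0.3, -0.3]
gripper_width: 0.0498
finger_force: 0.0
```

```bash
python3 -c "
from h import *
delta([.497,-.0898,.2085])"
```

```text
shift mm [  0.7  -0.6 195.6] tooly 109.66 tilt 0.03 t 2.6 F [-0.1  0.3 -0.3] w 0.0498481346231247 q [-0.31  0.17  1.65 -0.    1.32 -2.23] p [ 0.4975 -0.0889  0.4041]
```

carry_out:
  claw: [0.05,0.05,0.05,0.05,0.05]
  travel:
    - [0,0,0.05]
    - [0,0,0.05]
    - [0,0,0.05]
    - [0,0,0.03]
    - [0,0,0]
  roll: [0,0,0,0,0]

```text
time: 3.22
tool_pos: [0.4952, -0.0853, 0.2228]
tcp_rot: [-0.173, 0.985, 0.002, -0.003]
force: [-0.2, -0.5, 1.0]
gripper_width: 0.05
finger_force: 0.0
```

```bash
python3 -c "
from h import *
delta([.497,-.0898,.2085]); grab('top','top1'); s=grab('scene','sc1')
im=np.array(s['color'])[150:280,110:290]; cv2.imwrite('pics/sc1c.png',cv2.resize(im[...,::-1],None,fx=4,fy=4,interpolation=cv2.INTER_CUBIC))"
```

```text
shift mm [-0.2 -4.9 14.3] tooly 109.98 tilt 0.35 t 3.225 F [-0.2 -0.5  1. ] w 0.049987752798685954 q [-0.31  0.35  1.92  0.    0.88 -2.23] p [ 0.4952 -0.0853  0.2228]
```

View pics/sc1c.png

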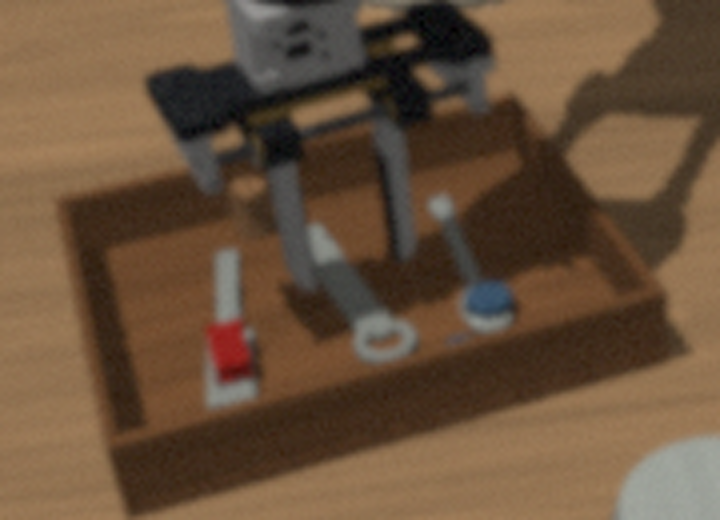

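The fingers straddle the bar at its middle. The spoon, magnets, clip and cork are clear of them. I'll read the settled pose before going lower.

```bash
python3 -c "
from h import *
delta([.497,-.0898,.2085])"
```

```text
shift mm [ 1.2 -3.5 16.9] tooly 110.01 tilt 0.04 t 3.325 F [ 0.3  0.6 -1.3] w 0.05037689174640304 q [-0.31  0.34  1.91  0.    0.88 -2.23] p [ 0.4969 -0.0861  0.2254]
```

carry_out:
  claw: [0.05,0.05,0.05,0.05,0.05]
  travel:
    - [0.001,-0.003,0.003]
    - [0,0,0.003]
    - [0,0,0.003]
    - [0,0,0.002]
    - [0,0,0]
  roll: [0,0,0,0,0]

```text
time: 3.95
tool_pos: [0.4966, -0.0897, 0.2135]
tcp_rot: [-0.174, 0.985, 0.0, -0.0]
force: [-0.4, 0.4, 0.5]
gripper_width: 0.0502
finger_force: 0.0
```

```bash
python3 -c "
from h import *
delta([.497,-.0898,.2085])"
```

```text
shift mm [-0.3 -0.2  5. ] tooly 110.02 tilt 0.02 t 3.95 F [-0.4  0.4  0.5] w 0.050155971896976986 q [-0.32  0.36  1.93  0.    0.86 -2.24] p [ 0.4966 -0.0897  0.2135]
```

carry_out:
  claw: [0.05,0.05,0.05,0.05,0.05]
  travel:
    - [0,0,0.002]
    - [0,0,0.002]
    - [0,0,0.001]
    - [0,0,0]
    - [0,0,0]
  roll: [0,0,0,0,0]

```text
time: 4.58
tool_pos: [0.4967, -0.0898, 0.2087]
tcp_rot: [-0.174, 0.985, 0.0, 0.0]
force: [-0.7, -0.8, -0.2]
gripper_width: 0.05
finger_force: 0.0
```

```bash
python3 -c "
from h import *
delta([.497,-.0898,.2085])"
```

```text
shift mm [-0.2 -0.1  0.2] tooly 110.03 tilt 0.0 t 4.575 F [-0.7 -0.8 -0.2] w 0.049996831462283044 q [-0.32  0.37  1.93  0.    0.84 -2.24] p [ 0.4967 -0.0898  0.2087]
```

No floor contact and the fingers are at depth, so I'll close.

carry_out:
  claw: [0.03,0.02,0.01,0.01,0.01]
  travel:
    - [0,0,0]
    - [0,0,0]
    - [0,0,0]
    - [0,0,0]
    - [0,0,0]
  roll: [0,0,0,0,0]
  force: 30

```text
time: 5.2
tool_pos: [0.4968, -0.0898, 0.2087]
tcp_rot: [-0.174, 0.985, -0.0, 0.0]
force: [0.2, 0.7, 0.1]
gripper_width: 0.0191
finger_force: 30.0
```

carry_out:
  claw: [0.01,0.01,0.01,0.01,0.01]
  travel:
    - [0,0,-0.005]
    - [0,0,-0.01]
    - [0,0,-0.02]
    - [0,0,-0.03]
    - [0,0,0]
  roll: [0,0,0,0,0]

```text
time: 5.82
tool_pos: [0.4976, -0.09, 0.276]
tcp_rot: [-0.174, 0.985, -0.001, 0.003]
force: [-0.0, -0.3, -1.7]
gripper_width: 0.0191
finger_force: 30.0
```

```bash
python3 -c "
from h import *
delta([.479,.320,.42]); s=grab('scene','sc2')
im=np.array(s['color'])[120:270,110:290]; cv2.imwrite('pics/sc2c.png',cv2.resize(im[...,::-1],None,fx=4,fy=4,interpolation=cv2.INTER_CUBIC))"
```

```text
shift mm [-123.6  391.1 -144.8] tooly 110.03 tilt 0.34 t 5.825 F [-0.  -0.3 -1.7] w 0.01912747308688588 q [-0.32  0.28  1.85  0.    1.01 -2.24] p [ 0.4976 -0.09    0.276 ]
```

View pics/sc2c.png

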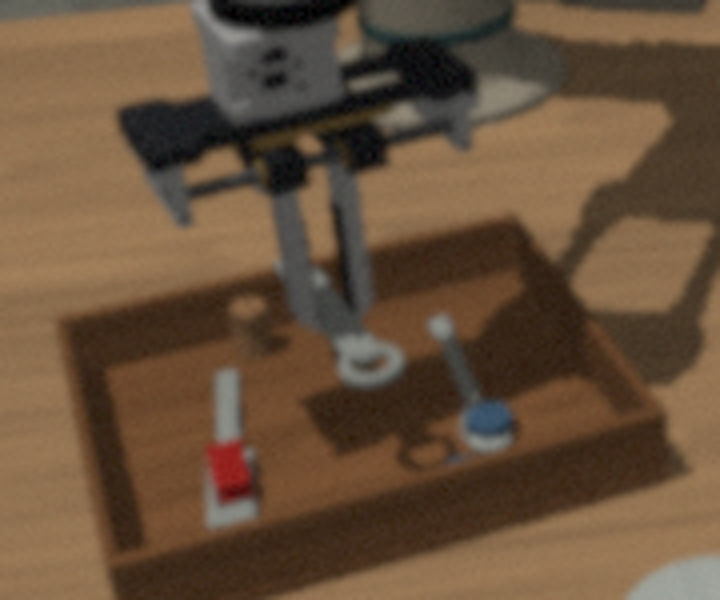

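The opener is held near its middle, clear of the crate floor, and nothing else moved.

carry_out:
  claw: [0.01,0.01,0.01,0.01,0.01]
  travel:
    - [0,0,-0.03]
    - [0,0,-0.04]
    - [0,0,-0.04]
    - [0,0,-0.01]
    - [0,0,0]
  roll: [0,0,3,2.8,0]

```text
time: 6.5
tool_pos: [0.4966, -0.0897, 0.3932]
tcp_rot: [-0.124, 0.992, 0.0, -0.0]
force: [-0.3, 0.2, -1.7]
gripper_width: 0.0193
finger_force: 30.0
```

```bash
python3 -c "
from h import *
delta([.479,.320,.39])"
```

```text
shift mm [-83.9 401.4   3.3] tooly 104.26 tilt 0.01 t 6.5 F [-0.3  0.2 -1.7] w 0.019306153894724315 q [-0.32  0.18  1.67  0.    1.3  -2.14] p [ 0.4966 -0.0897  0.3932]
```

carry_out:
  claw: [0.01,0.01,0.01,0.01,0.01]
  travel:
    - [-0.008,0.03,0]
    - [-0.009,0.045,0]
    - [-0.009,0.045,0]
    - [-0.009,0.045,0]
    - [-0.009,0.045,0]
  roll: [0,0,0,0,0]

```text
time: 7.12
tool_pos: [0.4871, 0.1259, 0.3916]
tcp_rot: [-0.124, 0.992, 0.0, -0.002]
force: [0.8, -0.6, -1.6]
gripper_width: 0.0191
finger_force: 30.0
```

carry_out:
  claw: [0.01,0.01,0.01,0.01,0.01]
  travel:
    - [-0.009,0.045,0]
    - [-0.009,0.045,0]
    - [-0.009,0.045,0]
    - [-0.009,0.035,0]
    - [-0.004,0.02,0]
  roll: [0,0,0,0,0]

```text
time: 7.75
tool_pos: [0.4794, 0.3201, 0.3915]
tcp_rot: [-0.125, 0.992, -0.001, -0.002]
force: [-0.3, -0.8, -1.2]
gripper_width: 0.0193
finger_force: 30.0
```

carry_out:
  claw: [0.01,0.01,0.01,0.01,0.01]
  travel:
    - [0,0,0]
    - [0,0,0]
    - [0,0,0]
    - [0,0,0]
    - [0,0,0]
  roll: [0,0,0,0,0]

```text
time: 8.38
tool_pos: [0.4799, 0.3181, 0.3939]
tcp_rot: [-0.123, 0.992, 0.0, 0.0]
force: [-0.2, 0.3, -1.5]
gripper_width: 0.0193
finger_force: 30.0
```

```bash
python3 -c "
from h import *
delta([.479,.320,.3187]);grab('top','top3'); s=grab('scene','sc3')
im=np.array(s['color'])[60:220,290:430]; cv2.imwrite('pics/sc3c.png',cv2.resize(im[...,::-1],None,fx=3.7,fy=3.7,interpolation=cv2.INTER_CUBIC))"
```

```text
shift mm [ 0.4  2.1 75.2] tooly 104.18 tilt 0.02 t 8.375 F [-0.2  0.3 -1.5] w 0.01925077497600039 q [ 0.46  0.28  1.52 -0.    1.34 -1.35] p [0.4799 0.3181 0.3939]
```

View pics/sc3c.png

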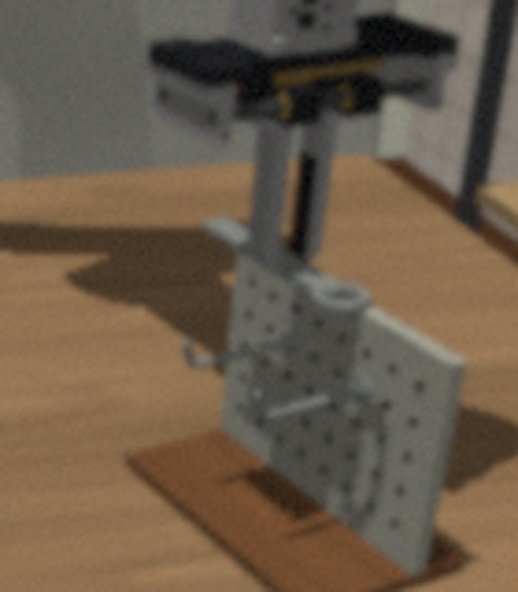

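The opener hangs above the hooks, ring end at about (382,139) and bar end at about (348,121) in the full scene picture. I'll check that it is level, then lower.

```bash
python3 -c "
from h import *
s=load('sc3'); a=np.radians(14.2);u=np.array([np.cos(a),np.sin(a),0]);c=np.array([.4799,.3181,.196])
print(proj(s,[c+.057*u,c-.075*u]))"
```

```text
[[380.65334193 140.85449546]
 [346.71609272 120.94634724]]
```

carry_out:
  claw: [0.01,0.01,0.01,0.01,0.01]
  travel:
    - [0,0.001,0.01]
    - [0,0.001,0.02]
    - [0,0,0.02]
    - [0,0,0.01]
    - [0,0,0]
  roll: [0,0,0,0,0]

```text
time: 9.1
tool_pos: [0.4791, 0.3205, 0.3328]
tcp_rot: [-0.124, 0.992, -0.0, -0.001]
force: [-0.6, -1.2, -1.0]
gripper_width: 0.0197
finger_force: 30.0
```

```bash
python3 -c "
from h import *
delta([.479,.320,.3187])"
```

```text
shift mm [ 0.2 -0.5 14.1] tooly 104.23 tilt 0.1 t 9.1 F [-0.6 -1.2 -1. ] w 0.019710236620117703 q [ 0.47  0.33  1.62  0.    1.2  -1.35] p [0.4791 0.3205 0.3328]
```

carry_out:
  claw: [0.01,0.01,0.01,0.01,0.01]
  travel:
    - [0,0,0.003]
    - [0,0,0.003]
    - [0,0,0.003]
    - [0,0,0.002]
    - [0,0,0]
  roll: [0,0,0,0,0]

```text
time: 9.72
tool_pos: [0.4793, 0.3205, 0.3225]
tcp_rot: [-0.124, 0.992, -0.0, -0.0]
force: [0.5, -0.2, -1.4]
gripper_width: 0.0192
finger_force: 30.0
```

carry_out:
  claw: [0.01,0.01,0.01,0.01,0.01]
  travel:
    - [0,0,0]
    - [0,0,0.001]
    - [0,0,0]
    - [0,0,0.001]
    - [0,0,0]
  roll: [0,0,0,0,0]

```text
time: 10.35
tool_pos: [0.4793, 0.3205, 0.3206]
tcp_rot: [-0.124, 0.992, -0.0, -0.0]
force: [-0.2, -0.5, -1.5]
gripper_width: 0.0192
finger_force: 30.0
```

carry_out:
  claw: [0.01,0.01,0.01,0.01,0.01]
  travel:
    - [0,0,0.0005]
    - [0,0,0]
    - [0,0,0.0005]
    - [0,0,0]
    - [0,0,0]
  roll: [0,0,0,0,0]

```text
time: 10.98
tool_pos: [0.4793, 0.3206, 0.3197]
tcp_rot: [-0.124, 0.992, 0.0, 0.0]
force: [-0.5, -0.2, -1.1]
gripper_width: 0.0195
finger_force: 30.0
```

carry_out:
  claw: [0.01,0.01,0.01,0.01,0.01]
  travel:
    - [0,0,0.0005]
    - [0,0,0]
    - [0,0,0.0005]
    - [0,0,0]
    - [0,0,0]
  roll: [0,0,0,0,0]

```text
time: 11.6
tool_pos: [0.4793, 0.3206, 0.3187]
tcp_rot: [-0.124, 0.992, 0.0, 0.0]
force: [0.5, -1.1, -1.7]
gripper_width: 0.0195
finger_force: 30.0
```

No contact yet (Fz is still about −1.5, the opener's weight), so I'll continue in 1 mm steps.

carry_out:
  claw: [0.01,0.01,0.01,0.01,0.01]
  travel:
    - [0,0,0.0005]
    - [0,0,0]
    - [0,0,0.0005]
    - [0,0,0]
    - [0,0,0]
  roll: [0,0,0,0,0]

```text
time: 12.22
tool_pos: [0.4792, 0.3205, 0.3186]
tcp_rot: [-0.124, 0.992, 0.0, 0.0]
force: [-1.8, -0.8, 5.0]
gripper_width: 0.0192
finger_force: 30.0
```

Contact: +5 N at the expected height. I'll ease off slightly, then open a little so the fingers stay clear of the board.

carry_out:
  claw: [0.01,0.01,0.01,0.015,0.019]
  travel:
    - [0,0,-0.0005]
    - [0,0,0]
    - [0,0,0]
    - [0,0,0]
    - [0,0,0]
  roll: [0,0,0,0,0]
  force: 5

```text
time: 12.85
tool_pos: [0.4794, 0.3206, 0.3184]
tcp_rot: [-0.124, 0.992, 0.0, 0.0]
force: [-0.3, -1.0, 4.9]
gripper_width: 0.0198
finger_force: 5.0
```

carry_out:
  claw: [0.022,0.026,0.032,0.04,0.04]
  travel:
    - [0,0,0]
    - [0,0,0]
    - [0,0,0]
    - [0,0,0]
    - [0,0,0]
  roll: [0,0,0,0,0]

```text
time: 13.48
tool_pos: [0.4793, 0.3206, 0.3181]
tcp_rot: [-0.124, 0.992, 0.0, -0.0]
force: [0.3, 0.6, 0.3]
gripper_width: 0.0395
finger_force: 0.0
```

```bash
python3 -c "
from h import *
delta([.479,.320,.3187]); s=grab('scene','sc4')
im=np.array(s['color'])[60:220,290:430]; cv2.imwrite('pics/sc4c.png',cv2.resize(im[...,::-1],None,fx=3.7,fy=3.7,interpolation=cv2.INTER_CUBIC))"
```

```text
shift mm [ 0.5 -0.5 -0.6] tooly 104.23 tilt 0.0 t 13.475 F [0.3 0.6 0.3] w 0.03946066967764453 q [ 0.47  0.34  1.64  0.    1.17 -1.35] p [0.4793 0.3206 0.3181]
```

View pics/sc4c.png

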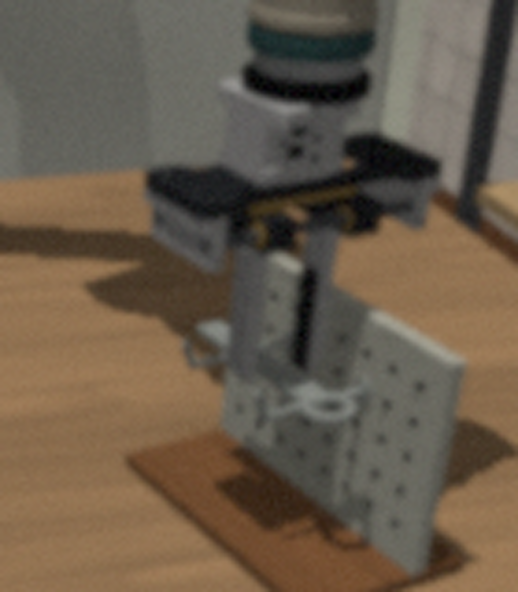

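The opener rests across both hooks, ring at about (375,167) and bar end at about (348,150), with the fingers open on either side. I'll retract straight up.

carry_out:
  claw: [0.04,0.04,0.04,0.04,0.04]
  travel:
    - [0,0,-0.004]
    - [0,0,-0.01]
    - [0,0,-0.02]
    - [0,0,-0.03]
    - [0,0,-0.04]
  roll: [0,0,0,0,0]

```text
time: 14.15
tool_pos: [0.4791, 0.3204, 0.4232]
tcp_rot: [-0.124, 0.992, -0.0, -0.0]
force: [-0.0, 0.8, -0.5]
gripper_width: 0.0399
finger_force: 0.0
```

carry_out:
  claw: [0.04,0.04,0.04,0.04,0.04]
  travel:
    - [0,-0.04,-0.01]
    - [0,-0.05,0]
    - [0,-0.05,0]
    - [0,-0.05,0]
    - [0,-0.02,0]
  roll: [0,0,0,0,0]

```text
time: 14.78
tool_pos: [0.5313, 0.1149, 0.433]
tcp_rot: [-0.123, 0.992, -0.0, 0.001]
force: [0.7, -0.7, 0.1]
gripper_width: 0.0401
finger_force: 0.0
```

carry_out:
  claw: [0.04,0.04,0.04,0.04,0.04]
  travel:
    - [0,0,0]
    - [0,0,0]
    - [0,0,0]
    - [0,0,0]
    - [0,0,0]
  roll: [0,0,0,0,0]

```text
time: 15.4
tool_pos: [0.5308, 0.1176, 0.4321]
tcp_rot: [-0.124, 0.992, 0.0, -0.0]
force: [1.0, 0.2, 0.9]
gripper_width: 0.0396
finger_force: 0.0
```

```bash
python3 - <<'E'
from h import *
d=grab('top','top5'); s=grab('scene','sc5')
a=np.array(d['color'])[165:320,85:235]; b=np.array(s['color'])[110:220,315:425]
f=lambda i:cv2.resize(i,(390,400),interpolation=cv2.INTER_CUBIC)
cv2.imwrite('pics/fin.png',np.hstack([f(a),f(b)])[...,::-1])
E
```

```text
(no output)
```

View pics/fin.png

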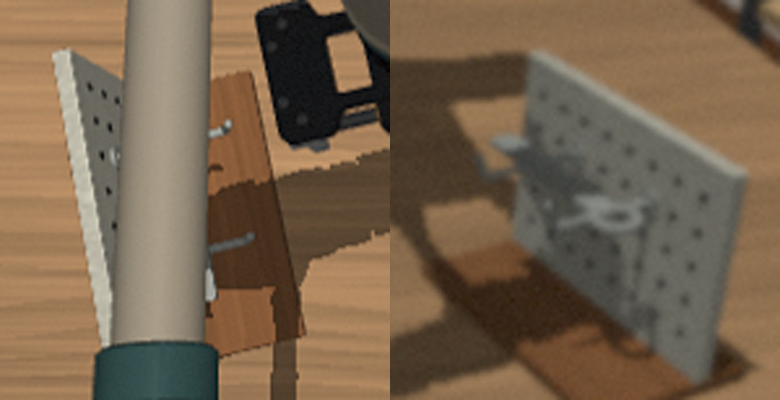

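The opener lies level across both hooks, clear of the board, ring at about (378,168) and bar end at about (346,149) in the scene. One check against the expected pose, then I'll hand in.

```bash
python3 - <<'E'
from h import *
s=load('sc5'); a=np.radians(14.2);u=np.array([np.cos(a),np.sin(a),0]);c=np.array([.479,.320,.124])
print(proj(s,[c+.057*u,c-.075*u]).round(1)); 
print(ctrl.hand_in())
E
```

```text
[[377.2 169.4]
 [345.  147.4]]
the job is handed in; nothing more can be done
None
```

The opener is lying flat across both hooks, about centred by the last camera check, with the gripper clear and the job handed in at about 15.5 s of the 38 s; I saw nothing else disturbed, but took no final picture of the crate or jar.

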